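# Hang a bin of carved charms on the bench louvre panel

## Task

Hang the loose blue bin of charms on the empty louvre in the top row of the grey panel, between the two bins already hanging there: carry its rear lip over the louvre, then ease it down until you feel the louvre take the weight, and only then let go, leaving it level and fully hooked. Do not force it, bang it or let it drop onto the panel, keep the charms in the bin, and leave the hanging bins, the panel and the other things on the bench undisturbed.

Things in the scene. Friction and masses are not known exactly. Their poses are not given: they have to be found in the camera images.
- bin: Loose blue plastic parts bin, 100 mm deep (x) x 66 mm wide (y) x 75 mm high, 3 mm walls, with 3 loose charms in it; 0.15 to 0.31 kg. Origin: centre of its underside. -x: its low front (44 mm high); +x: its rear wall (outer face 50 mm from the origin), with the hanging lip along the top. The side walls are 75 mm high from 23 mm before to 47 mm behind the origin.
- bin_grip (a point): Point in the bin 5 mm behind its middle, 60 mm above its underside: a good place to grip across both side walls from above (66 mm, closing along the bin's y). Axes as the bin's.
- bin_lip (a point): Middle of the lip's tip. The lip: a bridge going back from the rear wall, its underside 71 mm above the bin's underside, ending in a hook 3 mm thick, 52 mm wide, that hangs 14 mm below the bridge. Hook tip 55 to 58 mm behind the bin's origin; slot between rear wall and hook 5 mm wide at the tip, 4.5 mm under the bridge. Axes as the bin's.
- stand: Fixed bench stand with a grey sheet-steel louvre panel, 320 mm wide, up to 0.25 m high. Origin: on the bench under the middle of the panel's front face (the plane x = 0); front looks to -x, y along the panel. Three rows of three louvres, columns at y = -105, 0, +105 mm. Top row: outer two hold a yellow (+y) and a green (-y) bin of the same shape, the middle one is empty.
- louvre (a point): Middle of the empty louvre's top edge as it is with the panel at its lowest, 150 mm up. The panel is clamped 0 to 36 mm higher, differently each time and not tracked: find the true height by feel. Louvre: upturned tongue 78 mm wide, 3 mm thick (stand x -10 to -7 mm), pocket behind it 7 mm wide, over 18 mm deep, open above. Rows 46 mm apart.
- seat (a point): Where the middle of a hung bin's underside is with the panel at its lowest: 79 mm up (or up to 36 mm more), 60 mm before the panel face. Hung, a bin's axes agree with the stand's (nose down 0.03 rad). The rear wall against the louvre fronts puts the hook over the pocket with 2 mm to spare each way; press it on with 20 N at most (land at 10 mm/s or less); a drop of 2 mm or more is too fast.
- hung_left (a joint): Rocking of the yellow bin about its lip (rad): 0 hanging, positive with its front lifted. Its side is 39 mm from that of a bin hung in the middle; top and bottom level with it. Bystander.
- hung_right (a joint): Rocking of the green bin about its lip (rad): 0 hanging, positive with its front lifted. Its side is 39 mm from that of a bin hung in the middle; top and bottom level with it. Bystander.
- charm0: Bamboo charm, 34 x 18 x 8 mm, lying loose in the blue bin. Origin: underside, middle.
- charm1: Bamboo charm, 34 x 18 x 8 mm, lying loose in the blue bin. Origin: underside, middle.
- charm2: Bamboo charm, 34 x 18 x 8 mm, lying loose in the blue bin. Origin: underside, middle.
- mug: White mug, 76 mm across, 85 mm high, handle at its +y. Origin: centre of the underside. Bystander.
- bowl: Dark lacquer bowl of charms, 110 mm across, 36 mm high. Origin: centre of the underside. Bystander.
- knife: Carving knife with a bamboo handle, 140 mm long along x (handle from 83 mm behind the origin to 12 mm before it, blade to +55 mm), 20 mm wide, 16 mm high, lying on the bench. Origin: on the bench. Bystander.
There are look-alikes about, which are no part of the job. Several things have the shape of the bin; the one meant has the colours described above.

How it is judged:
By the outcome, as a careful person would: the job done as asked, in the order asked, and still so for the second after the job is handed in, with the robot touching nothing.
It also fails if it takes over 54 s, if anything falls off the work surface, if the arm or the gripper's body presses on something with over 40 N, if the wrist force passes 120 N, or if a joint passes its speed limit or range.

## Robot

A 7-joint arm with a two-finger parallel gripper is mounted at the origin on the work surface. World frame = base frame: x ahead of the robot, y to its left, z up, the work surface at z = 0. Lengths are in m, angles in rad, forces in N, time in s.
With the tool pointing down it reaches from about 0.425 to 0.825 m from the base axis. Payload 3.6 kg.
Tool frame: the origin (TCP) lies where the fingers leave the gripper's body, on its centre line; the fingertips stand 73 mm ahead of it and the grasp point (between the pads) lies 54 mm ahead of it; z points along the fingers, y is the line along which they close (so a half turn about z gives the same grasp; the last joint's range is limited). The gripper opens to 85 mm and grips with 20 to 120 N. Pads are 22 mm wide; open, the fingers measure 114 mm over their backs; the gripper's body (76 mm by 85 mm) begins 54 mm behind the grasp point. The pads swing forward as they close: fully open they stand 13 mm farther back than shut.
Start: joints at [1.282, 0.615, -0.013, 1.423, 0.008, 1.103, -0.04], TCP at [0.168, -0.628, 0.304] pointing down, gripper open.
Joint ranges: [-3.12, 3.12], [-0.3, 2.06], [-1.34, 1.32], [0.26, 2.42], [-1.36, 4.5], [0.01, 1.98], [-2.84, 2.84]. Speed limits (rad/s): [2.79, 2.79, 3.14, 3.14, 3.14, 3.14, 3.14].

## Interface

Orientations are given as a unit quaternion [x, y, z, w].
In Python, from station import arm, snapshot, camera_info, ticket gives the robot as it stands. Calls block until the motion is done:
- arm.movep(position, orientation): joint-space move of the TCP to a pose.
- arm.line_to(position, velocity=0.15, ori=None): straight line of the TCP; ori=None keeps the orientation; velocity is the mean speed in m/s.
- arm.move_j(angles): joint-space move.
- arm.move_gripper(opening, effort=None): opening from 0.0 (shut) to 1.0 (fully open); effort is the grip in N (None keeps the last); returns when the fingers have stopped.
- arm.pause(seconds).
- arm.ik(position, orientation): joint angles nearest the present ones, or None.
- snapshot(name): name is "scene" or "side" or "wrist"; returns the picture (384x512x3 uint8, blue, green, red); there is no depth.
- camera_info(name): a dict with "fx", "fy", "cx", "cy" (pixels), "R" (3x3) and "t" (3): a world point X has camera coordinates R X + t; the wrist camera has in their place "T_tool_cam" (4x4, takes a point from camera to tool coordinates, whose origin is the TCP and whose axes are the flange's). Camera axes: x right, y down, z forward; pixel columns grow to the right and rows downward; lengths in m; the calibration is good to about 2 mm. A picture is of the moment at which its call begins: read the wrist's pose just before it. camera_info takes no time and is no camera call.
A pose or a line that the arm cannot do raises arm.MotionError and nothing moves.
- ticket.finish_job(): hands the job in; it is judged then, once.
Readings, each from a call of its own:
- arm.read_time(): time.
- arm.read_joint_positions(): joint angles.
- arm.read_dq(): joint speeds.
- arm.read_effort(): joint torques, N m.
- arm.read_tool_pos(): TCP position.
- arm.read_eef_rot(): TCP orientation.
- arm.read_ft_force(): force on the tool from outside, world axes, zero at the start.
- arm.read_wrist_torque(): the same for the moment, N m.
- arm.read_opening(): opening from 0.0 (shut) to 1.0 (fully open).
- arm.read_finger_force(): force on a finger pad.
Only numpy, scipy, OpenCV 4.12 (cv2) and the standard library are available. Lean on these libraries where they do the work, as an engineer would, in place of code of your own. Each camera call takes 0.05 s, during which the arm holds its last target. There are 200 camera calls.

## Working session

There is one attempt and no reset: what is moved stays moved. The work goes in short steps, each a Python script; the robot and the scene stay as the last script left them, time stands still between calls to the robot, and variables do not carry over. Pictures are saved under pics/ and viewed, at most 10 in all, crops included, and the job is handed in when it is done.

```bash
ls; mkdir -p pics; python3 - <<'E'
from station import arm,snapshot,camera_info
import cv2,numpy as np
for n in("scene","side"):
    im=snapshot(n);cv2.imwrite(f"pics/{n}0.png",im);c=camera_info(n)
    print(n,c["fx"],c["fy"],c["cx"],c["cy"],np.round(c["R"],3).tolist(),np.round(c["t"],3).tolist())
print(np.round(camera_info("wrist")["T_tool_cam"],3).tolist(),arm.read_time(),arm.read_eef_rot(),arm.read_tool_pos(),arm.read_ft_force())
E
```

```text
pics
scene 484.96092642663996 484.96092642663996 259.4612332073412 191.88509643605855 [[-0.875, 0.484, 0.0], [0.367, 0.664, -0.652], [-0.316, -0.57, -0.758]] [0.454, -0.152, 1.408]
side 386.6774676473081 386.6774676473081 254.8808711666805 189.65013462967957 [[0.99, -0.14, -0.01], [-0.113, -0.749, -0.653], [0.084, 0.648, -0.757]] [-0.514, 0.178, 1.028]
[[-0.0, -0.945, -0.328, 0.085], [1.0, 0.0, -0.002, -0.001], [0.002, -0.328, 0.945, -0.07], [0.0, 0.0, 0.0, 1.0]] 0.1 [ 9.91440838e-01  1.30551392e-01 -1.59058647e-04 -1.17219301e-03] [ 0.1681006  -0.62734351  0.30283676] [ 0.29311237 -0.71974697 -0.5929928 ]
```

View pics/scene0.png

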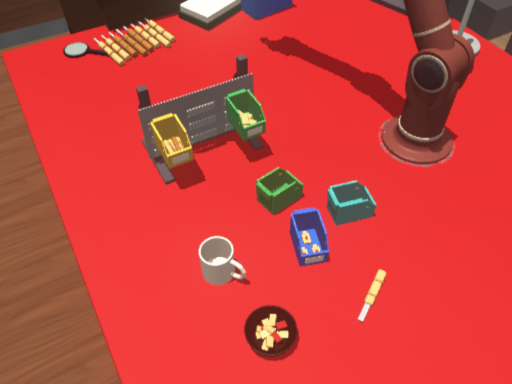

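View pics/side0.png

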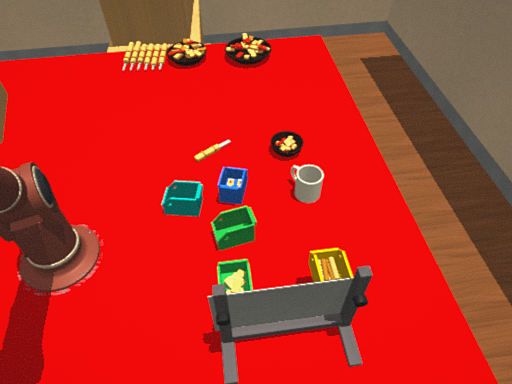

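The scene view shows these candidates with the bin's shape: the blue bin with charms at (309,237), a teal bin at (350,202), a loose green bin at (280,190), and the hanging yellow (172,142) and green (246,115) bins. I choose the blue one, which is at (233,185) in the side view. The panel runs from (145,120) to (258,100) in the scene view. Next, close crops.

```bash
cat > h.py <<'E'
import numpy as np,cv2
from station import arm,snapshot,camera_info
def ray(n,px,info=None):
    c=info or camera_info(n);R=np.array(c["R"]);t=np.array(c["t"])
    d=R.T@np.array([(px[0]-c["cx"])/c["fx"],(px[1]-c["cy"])/c["fy"],1]);return -R.T@t,d/np.linalg.norm(d)
def plane(n,px,z,info=None):
    o,d=ray(n,px,info);return o+d*(z-o[2])/d[2]
def tri(r1,r2):
    (o1,d1),(o2,d2)=r1,r2
    s=np.linalg.lstsq(np.c_[d1,-d2],o2-o1,rcond=None)[0]
    a,b=o1+s[0]*d1,o2+s[1]*d2;return (a+b)/2,np.linalg.norm(a-b)
def proj(info,X):
    p=np.array(info["R"])@X+info["t"];return np.array([info["fx"]*p[0]/p[2]+info["cx"],info["fy"]*p[1]/p[2]+info["cy"]])
def wristinfo(pos,q):
    from scipy.spatial.transform import Rotation as Ro
    c=dict(camera_info("wrist"));T=np.eye(4);T[:3,:3]=Ro.from_quat(q).as_matrix();T[:3,3]=pos
    M=np.linalg.inv(T@np.array(c["T_tool_cam"]));c["R"]=M[:3,:3];c["t"]=M[:3,3];return c
E
python3 - <<'E'
from h import *
s=cv2.imread("pics/scene0.png");d=cv2.imread("pics/side0.png")
def crop(im,x,y,w,h,W,H): return cv2.resize(im[y:y+h,x:x+w],(W,H),interpolation=cv2.INTER_CUBIC)
A=crop(s,280,200,60,75,320,400) ; B=crop(s,130,50,150,125,480,400)
C=crop(d,210,160,40,50,160,200); D=crop(d,200,240,180,120,300,200)
out=np.zeros((600,800,3),np.uint8);out[:400,:320]=A;out[:400,320:]=B;out[400:,:160]=C;out[400:,160:460]=D
cv2.imwrite("pics/crop1.png",out)
for n,im in(("scene",s),("side",d)):
    hsv=cv2.cvtColor(im,cv2.COLOR_BGR2HSV)
    m=cv2.inRange(hsv,(110,120,60),(130,255,255));k,l,st,ce=cv2.connectedComponentsWithStats(m)
    for i in range(1,k):
        if st[i,4]>150:print(n,st[i],ce[i].round(1),plane(n,ce[i],.04).round(3))
for n,p in(("scene",(145,120)),("scene",(258,80)),("side",(212,297)),("side",(368,280))):print(n,p,plane(n,p,.2).round(3))
print("bench feet",plane("scene",(168,178),0).round(3),plane("scene",(258,143),0).round(3),plane("side",(233,380),0).round(3),plane("side",(355,360),0).round(3))
E
```

```text
scene [292 209  37  48 437] [307.5 234.8] [0.477 0.156 0.04 ]
scene (145, 120) [ 0.707 -0.226  0.2  ]
scene (258, 80) [ 0.394 -0.233  0.2  ]
side (212, 297) [ 0.401 -0.269  0.2  ]
side (368, 280) [ 0.705 -0.278  0.2  ]
bench feet [ 0.686 -0.208  0.   ] [ 0.408 -0.21   0.   ] [ 0.42  -0.368  0.   ] [ 0.69  -0.365  0.   ]
```

View pics/crop1.png

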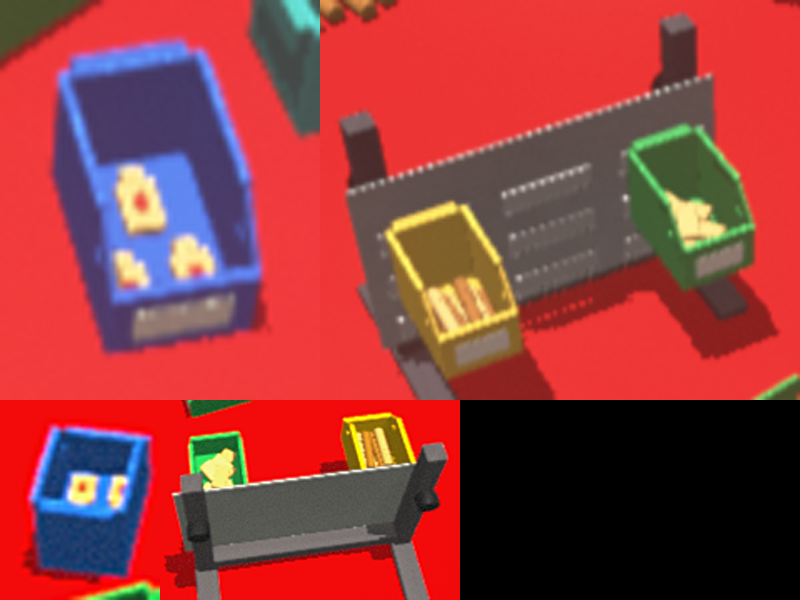

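The crop confirms the choice: the blue bin's low, labelled front faces +y, its rear lip faces the panel (-y), and it holds 3 charms. The panel runs along world x at y≈-0.23, centred at x≈0.55, with the middle top louvre empty. Now I go up and look with the wrist camera at both places.

```bash
cat >> h.py <<'E'
def down(psi): return [np.cos(psi/2),np.sin(psi/2),0,0]
E
python3 - <<'E'
from h import *
import pickle
q=down(np.pi/2)
P=[(.168,-.628,.45),(.50,-.06,.42),(.60,-.06,.42),(.52,.14,.34),(.44,.14,.34)]
P[0]=tuple(arm.read_tool_pos()[:2])+(.45,)
D={}
for i,p in enumerate(P):
    try:
        if i==0: arm.line_to(p,velocity=.25)
        else: arm.movep(p,q)
    except arm.MotionError as e: print(p,e);continue
    if i:
        pos,rot=arm.read_tool_pos(),arm.read_eef_rot();im=snapshot("wrist");cv2.imwrite(f"pics/w{i}.png",im);D[i]=wristinfo(pos,rot)
    print(i,arm.read_time(),arm.read_tool_pos().round(4))
pickle.dump(D,open("D.pkl","wb"))
W=[cv2.imread(f"pics/w{i}.png") for i in D]
W=[cv2.resize(w,(400,300),interpolation=cv2.INTER_AREA) for w in W]
cv2.imwrite("pics/mont.png",np.vstack([np.hstack(W[:2]),np.hstack(W[2:4])]))
E
```

```text
0 0.8333 [ 0.168  -0.6269  0.4483]
1 3.225 [ 0.5001 -0.0614  0.4199]
2 3.7583 [ 0.5997 -0.0603  0.4196]
3 4.725 [0.5214 0.1378 0.3407]
4 5.1917 [0.4413 0.1387 0.3406]
```

View pics/mont.png

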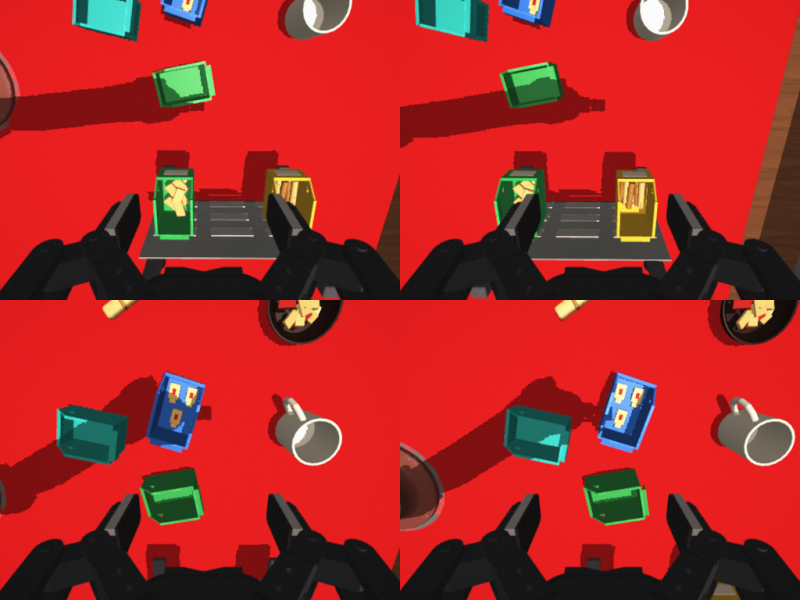

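The wrist montage shows four views. Top: the panel's empty louvre column is at montage (232,210) and (577,210). Bottom: the blue bin is at (178,410) and (627,410), yawed slightly, with teal close on its left and loose green below. I'll zoom in for exact corners.

```bash
python3 - <<'E'
from h import *
def crop(i,x,y,w,h):
    return cv2.resize(cv2.imread(f"pics/w{i}.png")[y:y+h,x:x+w],(400,300),interpolation=cv2.INTER_CUBIC)
a=[crop(3,180,85,100,75),crop(4,240,85,100,75),crop(1,180,250,200,85)[:,:],crop(2,110,250,200,85)]
a[2]=crop(1,240,252,100,75);a[3]=crop(2,180,252,100,75)
cv2.imwrite("pics/crop2.png",np.vstack([np.hstack(a[:2]),np.hstack(a[2:])]))
E
```

```text
(no output)
```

View pics/crop2.png

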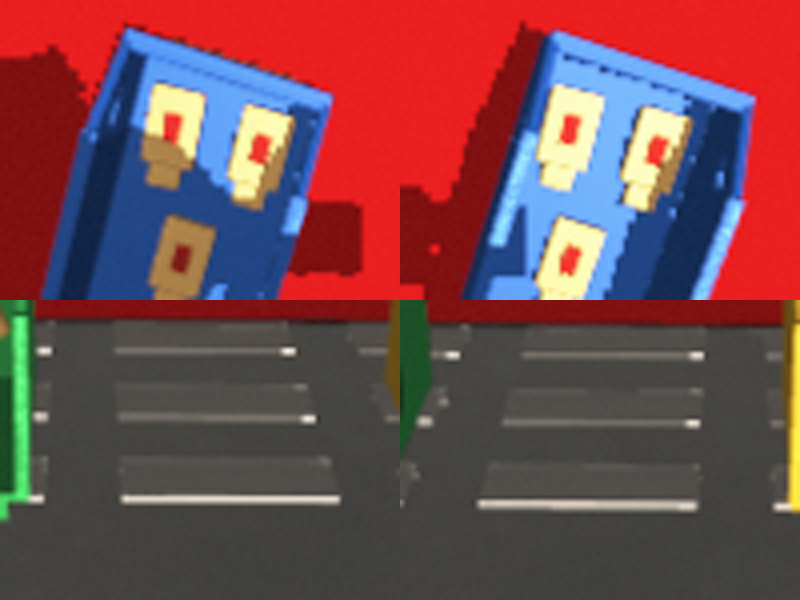

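Panel crops show the bright top edge of the top louvre: w1 (270.3,301.8) to (325,301.8) and w2 (199.5,303.3) to (254.3,303.6). The bin's front rim corners are at w3 (211.3,92.5) and (263,109.3), and at w4 (278.3,93.3) and (328.8,109.3). The bin's rear end was cut off, so I crop that next.

```bash
python3 - <<'E'
from h import *
import pickle
D=pickle.load(open("D.pkl","rb"))
def crop(i,x,y,w,h):
    return cv2.resize(cv2.imread(f"pics/w{i}.png")[y:y+h,x:x+w],(400,480),interpolation=cv2.INTER_CUBIC)
cv2.imwrite("pics/crop3.png",np.hstack([crop(3,170,120,100,120),crop(4,235,120,100,120)]))
R=lambda i,p:ray(0,p,D[i])
for a,b in (((270.3,301.8),(199.5,303.3)),((325,301.8),(254.3,303.6))):
    X,e=tri(R(1,a),R(2,b));print("louvre end",X.round(4),round(e,4))
for a,b in (((211.3,92.5),(278.3,93.3)),((263,109.3),(328.8,109.3))):
    X,e=tri(R(3,a),R(4,b));print("front corner",X.round(4),round(e,4))
E
```

```text
louvre end [ 0.5142 -0.2575  0.1582] 0.0002
louvre end [ 0.5918 -0.2579  0.1581] 0.0004
front corner [0.4636 0.2226 0.0468] 0.0005
front corner [0.5258 0.2034 0.0472] 0.0005
```

View pics/crop3.png

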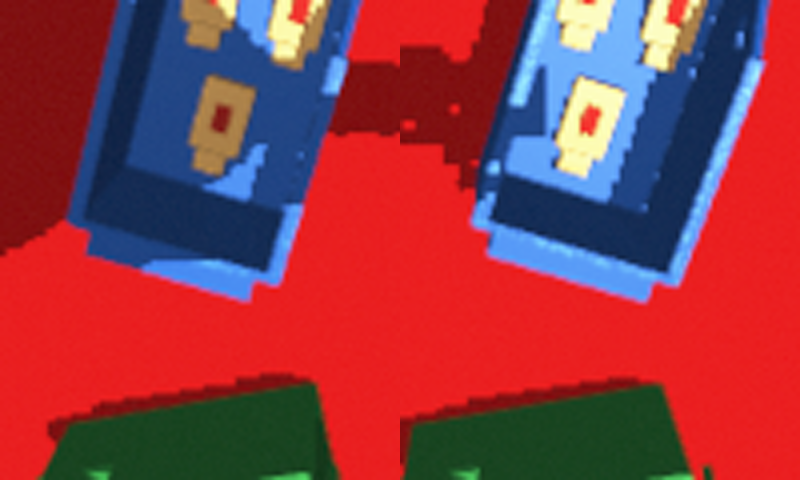

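The rear rim corners are at w3 (187,175) and (240,191.3), and at w4 (253,175.5) and (305.5,191.8). The lip ends are at w3 (191.8,183.3) and (232.5,195.3), and at w4 (257,184.5) and (297,195.5). The louvre measures 77.6 mm wide with its top at about 0.158, which fits the text. Next I compute the bin pose with checks, then grasp and lift a little.

```bash
python3 - <<'E'
from h import *
import pickle,sys
D=pickle.load(open("D.pkl","rb"));R=lambda i,p:ray(0,p,D[i])
T=lambda a,b:tri(R(3,a),R(4,b))[0]
F=[T((211.3,92.5),(278.3,93.3)),T((263,109.3),(328.8,109.3))]
B=[T((187,175),(253,175.5)),T((240,191.3),(305.5,191.8))]
L=[T((191.8,183.3),(257,184.5)),T((232.5,195.3),(297,195.5))]
print("rear",np.round(B,4),"lip",np.round(L,4))
yb=sum((np.diff(np.array(x)[:,:2],axis=0)[0] for x in(F,B,L)));yb/=np.linalg.norm(yb)
xb=np.array([yb[1],-yb[0]])
f=np.mean(F,0);b=np.mean(B,0);l=np.mean(L,0)
ax=(b-f)[:2];print("axis diff deg",np.degrees(np.arctan2(ax[1],ax[0])-np.arctan2(xb[1],xb[0])),"len",np.linalg.norm(ax),"lip-front",(l-f)[:2]@xb)
o=(f[:2]+xb*.050+ b[:2]-xb*.050+ l[:2]-xb*.058)/3
print("origins",f[:2]+xb*.05,b[:2]-xb*.05,l[:2]-xb*.058)
# teal corner clearance at rim height
for i in(3,4):
    m=cv2.inRange(cv2.cvtColor(cv2.imread(f"pics/w{i}.png"),cv2.COLOR_BGR2HSV),(80,80,40),(98,255,255));ys,xs=np.nonzero(m)
    P=np.array([plane(0,(x,y),.07,D[i])[:2] for x,y in zip(xs,ys) if y<230])-o
    near=P[np.abs(P@xb-.005)<.03];print("teal gap to bin axis",i,np.abs(near@yb).min() if len(near) else None)
g=o+xb*.005;psi=np.arctan2(-xb[1],-xb[0])
print("grip",g,"psi",np.degrees(psi))
pickle.dump((o,xb,psi),open("bin.pkl","wb"))
ok=abs(b[2]-.075)<.006 and abs(np.linalg.norm(ax)-.1)<.005
if not ok: sys.exit("check")
q=down(psi)
arm.move_gripper(.9,50)
arm.movep((*g,.25),q)
print(arm.read_tool_pos(),arm.read_opening(),arm.read_time())
E
```

```text
rear [[0.4327 0.1275 0.0742]
 [0.4972 0.1078 0.0787]] lip [[0.4375 0.1163 0.0737]
 [0.4874 0.1014 0.075 ]]
axis diff deg -0.41116321521189475 len 0.09985069988424272 lip-front 0.10898507276559714
origins [0.48015704 0.16513061] [0.4795159  0.16548477] [0.47937756 0.16433836]
teal gap to bin axis 3 0.06862344610132097
teal gap to bin axis 4 0.030319682047309185
grip [0.47822592 0.16020175] psi 73.05122144117611
[0.47819911 0.16053467 0.24978862] 0.8967407741252915 5.9333
```

The pose is consistent: length 99.9 mm, rim at 75 mm, and the three origins agree within 1 mm. Teal is 68 mm from the bin axis, enough for the fingers at about 53 mm. I grasp, close and lift.

```bash
python3 - <<'E'
from h import *
import pickle
o,xb,psi=pickle.load(open("bin.pkl","rb"));g=o+xb*.005
F0=arm.read_ft_force();print("F0",F0.round(2))
arm.line_to((*g,.15),velocity=.12);arm.line_to((*g,.115),velocity=.05)
print("down",arm.read_ft_force().round(2))
arm.move_gripper(0.0,50);arm.pause(.3)
print(arm.read_opening()*85,arm.read_finger_force(),arm.read_ft_force().round(2),arm.read_tool_pos().round(4))
arm.line_to((*g,.145),velocity=.05);arm.line_to((*g,.30),velocity=.15);arm.pause(.3)
print(arm.read_ft_force().round(2),arm.read_wrist_torque().round(2),arm.read_opening()*85)
q=down(np.pi/2)
arm.movep((.553,-.05,.32),q);arm.pause(.4)
print(arm.read_time(),arm.read_tool_pos().round(4),arm.read_ft_force().round(2))
im=snapshot("wrist");cv2.imwrite("pics/w5.png",im)
s=snapshot("side");cv2.imwrite("pics/s5.png",s)
cv2.imwrite("pics/m5.png",np.hstack([cv2.resize(im,(400,300)),cv2.resize(s[120:345,150:450],(400,300))]))
E
```

```text
F0 [0.09 0.07 0.71]
down [ 0.83 -0.22  0.37]
65.33357074576838 56.78976595401764 [-0.59 -0.2   5.11] [0.4785 0.1604 0.1155]
[-0.61  0.61 -2.57] [-0.01 -0.03 -0.02] 64.95280047400426
11.85 [ 0.553  -0.0492  0.3201] [-0.4  -0.93 -1.97]
```

View pics/m5.png

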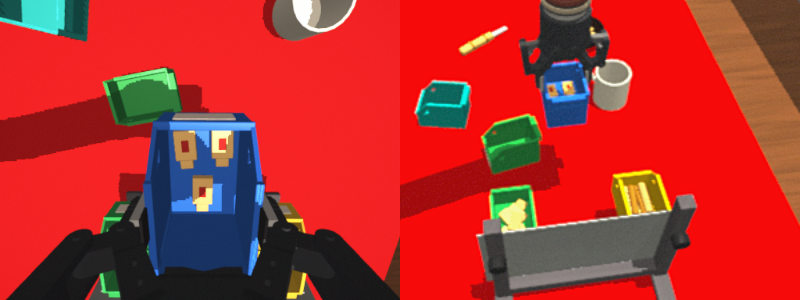

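The picture shows the bin gripped squarely and level, with all 3 charms inside and the neighbours untouched. I approach the panel with the bin at its hanging tilt, the hook about 6 mm over the louvre, and feel for the louvre fronts.

```bash
cat >> h.py <<'E'
def F(n=6): 
    a=[]
    for _ in range(n): a.append(arm.read_ft_force());arm.pause(.01)
    return np.mean(a,0)
from scipy.spatial.transform import Rotation as Ro
qt=(Ro.from_rotvec([-.03,0,0])*Ro.from_quat(down(np.pi/2))).as_quat()
E
python3 - <<'E'
from h import *
z=.158+.006-.057+.1155
arm.line_to((.553,-.13,z),velocity=.15,ori=qt)
arm.line_to((.553,-.192,z),velocity=.08);arm.pause(.2)
f0=F(15);print("f0",f0.round(2),arm.read_tool_pos().round(4),arm.read_time())
y=-.192
while y>-.218:
    y-=.001;arm.line_to((.553,y,z),velocity=.008);f=F(4)-f0
    if np.abs(f).max()>2.5:break
print("contact cmd y",round(y,4),arm.read_tool_pos().round(4),f.round(2),arm.read_wrist_torque().round(2),arm.read_time())
np.save("c.npy",[y,z,*f0])
E
```

```text
f0 [-0.25 -0.07 -2.34] [ 0.5531 -0.1916  0.2226] 14.1917
contact cmd y -0.208 [ 0.5531 -0.2067  0.2226] [-0.22  4.19  2.02] [ 1.15  0.27 -0.15] 19.125
```

Contact came 5 to 9 mm further in than my prediction from the measured louvre, so I look before going on.

```bash
python3 - <<'E'
from h import *
print(F().round(2),arm.read_tool_pos().round(4),arm.read_eef_rot())
w=snapshot("wrist");s=snapshot("scene");d=snapshot("side")
for n,i in(("w6",w),("sc6",s),("sd6",d)):cv2.imwrite(f"pics/{n}.png",i)
rs=lambda i,x,y,ww,hh:cv2.resize(i[y:y+hh,x:x+ww],(400,300),interpolation=cv2.INTER_CUBIC)
cv2.imwrite("pics/m6.png",np.vstack([np.hstack([rs(w,90,110,320,240),rs(s,140,50,120,90)]),np.hstack([rs(d,200,220,160,120),rs(cv2.imread("pics/w5.png"),100,130,320,240)])]))
E
```

```text
[-0.88  4.63 -0.44] [ 0.5531 -0.2067  0.2226] [ 0.70680554  0.70726773 -0.0099735   0.00994128]
```

View pics/m6.png

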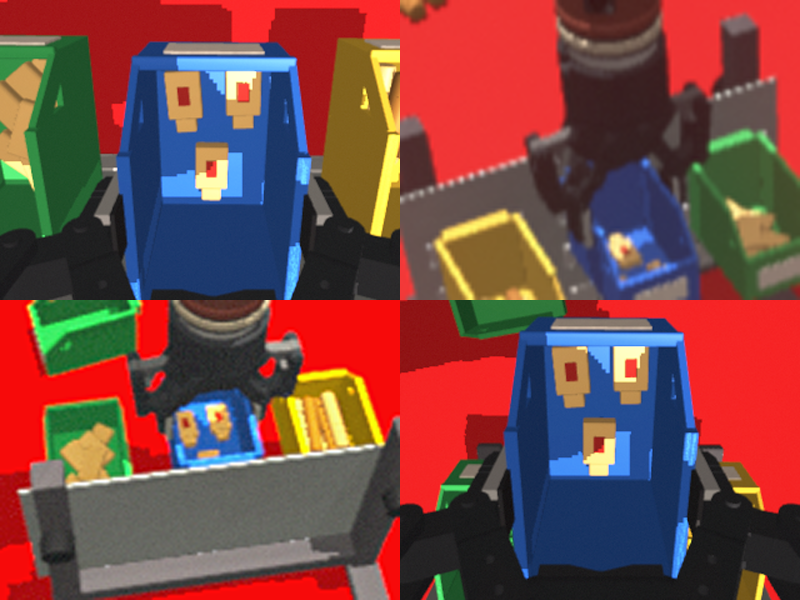

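The picture shows the blue bin still square and level in the grip, with all charms inside, between the untouched hanging bins. Front rims are at crop rows ≈55 (blue) and ≈38 (green and yellow). I compare their world y to check how deep we are.

```bash
python3 - <<'E'
from h import *
import pickle
D=pickle.load(open("D.pkl","rb"))
c=wristinfo(arm.read_tool_pos(),arm.read_eef_rot())
for n,p,z in(("green",(155.6,140.4),.1295),("yellow",(359.6,140.4),.1295),("blue L",(207,154),.149),("blue R",(329,154),.149)):print(n,plane(0,p,z,c).round(4))
# predicted blue front rim / louvre in tool-model
M=Ro.from_quat(arm.read_eef_rot()).as_matrix();t=arm.read_tool_pos()
pt=lambda bx,h:t+M@np.array([-(bx-.005),0,.1155-h])
for n,b,h in(("front rim",-.05,.044),("wall bottom",.05,0),("wall at louvre",.05,.05),("hook tip",.058,.057),("lip top",.058,.075)):print(n,pt(b,h).round(4))
for i in(1,2):
    im=cv2.imread(f"pics/w{i}.png").astype(int)
    g=im.min(2); x0={1:300,2:228}[i]
    col=g[240:345,x0-12:x0+12].mean(1);print(i,[(240+k,int(v)) for k,v in enumerate(col) if v>90])
    # panel top edge: red->grey change
    col2=im[290:384,x0-12:x0+12].mean(1);k=[(290+j,col2[j].round().tolist()) for j in range(5,50,1) if abs(col2[j]-col2[j-1]).max()>25];print(k[:6])
    for r in (301.8 if i==1 else 303.4,):
        for z in(.15,.158,.165,.175):print(z,plane(0,(x0,r),z,D[i]).round(4))
E
```

```text
green [ 0.4945 -0.1498  0.1295]
yellow [ 0.6095 -0.1497  0.1295]
blue L [ 0.5266 -0.153   0.149 ]
blue R [ 0.5881 -0.1529  0.149 ]
front rim [ 0.553  -0.1538  0.1496]
wall bottom [ 0.5531 -0.255   0.1084]
wall at louvre [ 0.5531 -0.2536  0.1584]
hook tip [ 0.5531 -0.2614  0.1656]
lip top [ 0.5531 -0.2609  0.1836]
1 [(264, 109), (281, 106), (301, 201), (302, 156), (329, 96), (330, 160), (331, 112)]
[(301, [202.0, 216.0, 225.0]), (302, [156.0, 167.0, 177.0]), (303, [70.0, 74.0, 76.0]), (329, [97.0, 103.0, 105.0]), (330, [160.0, 171.0, 175.0]), (331, [112.0, 119.0, 200.0])]
0.15 [ 0.5577 -0.2644  0.15  ]
0.158 [ 0.5564 -0.2576  0.158 ]
0.165 [ 0.5552 -0.2517  0.165 ]
0.175 [ 0.5535 -0.2432  0.175 ]
2 [(265, 102), (282, 103), (302, 168), (303, 176), (304, 110), (331, 131), (332, 146)]
[(302, [169.0, 180.0, 191.0]), (304, [110.0, 117.0, 124.0]), (305, [62.0, 66.0, 68.0]), (331, [131.0, 140.0, 143.0]), (332, [147.0, 156.0, 190.0]), (333, [90.0, 95.0, 226.0])]
0.15 [ 0.5534 -0.2648  0.15  ]
0.158 [ 0.5546 -0.2579  0.158 ]
0.165 [ 0.5555 -0.252   0.165 ]
0.175 [ 0.5569 -0.2434  0.175 ]
```

The wall's modelled position (-0.255) agrees with the measured louvre front (-0.256), so my hand prediction was off and contact is where it should be. I level the bin, since the flush wall centres the slot, feel again, back off 0.8 mm and lower to just above the predicted seat.

```bash
python3 - <<'E'
from h import *
q=down(np.pi/2);x=.553;z=.2226
arm.line_to((x,-.203,z),velocity=.02);arm.line_to((x,-.205,z),velocity=.02,ori=q);arm.pause(.1)
f0=F(10);y=-.205
while y>-.214:
    y-=.0008;arm.line_to((x,y,z),velocity=.008);f=F(2)-f0
    if f[1]>2.5 or abs(f[2])>5:break
print("contact",round(y,4),arm.read_tool_pos().round(4),f.round(2),arm.read_time())
yc=arm.read_tool_pos()[1]+.0009
arm.line_to((x,yc,z),velocity=.008);f0=F(10);print("free",f0.round(2))
while z>.2068:
    z-=.001;arm.line_to((x,yc,z),velocity=.009);f=F(2)-f0
    if f[2]>4 or np.abs(f[:2]).max()>6:break
print("z",z,arm.read_tool_pos().round(4),f.round(2),arm.read_time());np.save("c.npy",[yc,z,*f0])
E
```

```text
contact -0.2114 [ 0.553  -0.2098  0.2227] [-0.64  4.92  1.36] 22.2917
free [-0.12  1.22 -1.52]
z 0.20659999999999998 [ 0.553  -0.209   0.2066] [ 0.44 -0.11 -0.93] 27.2333
```

Contact came at -0.2098, exactly as predicted, and the hook went 10 mm down behind the louvre freely. I tilt by half the hanging angle and ease down until the weight is taken.

```bash
python3 - <<'E'
from h import *
c=np.load("c.npy");x=.553;y=c[0]+.00107;z=c[1]-.0007
q=(Ro.from_rotvec([-.015,0,0])*Ro.from_quat(down(np.pi/2))).as_quat()
arm.line_to((x,y,z),velocity=.006,ori=q);arm.pause(.2);f0=F(10);print("tilted",f0.round(2))
n=0;log=[]
while z>.192:
    z-=.0005;arm.line_to((x,y,z),velocity=.005);f=F(4)-f0;log.append((round(z,4),*f[1:].round(1)))
    if f[2]>6 or np.abs(f[:2]).max()>8:break
print(log,arm.read_tool_pos().round(4));arm.pause(.3);print((F(8)-f0).round(2),arm.read_wrist_torque().round(2),arm.read_time())
E
```

```text
tilted [-0.16  0.16 -2.22]
[(np.float64(0.2054), np.float64(0.4), np.float64(-0.3)), (np.float64(0.2049), np.float64(-0.4), np.float64(0.0)), (np.float64(0.2044), np.float64(0.1), np.float64(0.7)), (np.float64(0.2039), np.float64(0.1), np.float64(0.1)), (np.float64(0.2034), np.float64(-0.1), np.float64(-0.7)), (np.float64(0.2029), np.float64(-0.1), np.float64(-0.2)), (np.float64(0.2024), np.float64(-0.3), np.float64(-0.2)), (np.float64(0.2019), np.float64(-0.1), np.float64(1.5)), (np.float64(0.2014), np.float64(0.5), np.float64(6.4))] [ 0.5531 -0.2079  0.202 ]
[-1.95  0.4   7.73] [-0.    0.51 -0.23] 30.8
```

It landed at 0.2020 (predicted 0.2018), and the weight is fully taken with about 5 N extra. I release gently and withdraw upward.

```bash
python3 - <<'E'
from h import *
o=arm.read_opening();print(o)
for d in(.01,.02,.04,.08,.12):
    arm.move_gripper(o+d);
arm.pause(.3);print(arm.read_opening(),arm.read_finger_force(),F().round(2))
p=arm.read_tool_pos()
arm.line_to((p[0],p[1]-.0,p[2]+.06),velocity=.06);print(F().round(2))
arm.line_to((p[0],p[1]+.03,.36),velocity=.12)
arm.movep((.52,-.06,.42),down(np.pi/2));arm.pause(.2)
print(arm.read_time(),F().round(2))
w=snapshot("wrist");s=snapshot("scene");d=snapshot("side")
for n,i in(("w7",w),("sc7",s),("sd7",d)):cv2.imwrite(f"pics/{n}.png",i)
rs=lambda i,x,y,ww,hh:cv2.resize(i[y:y+hh,x:x+ww],(400,300),interpolation=cv2.INTER_CUBIC)
cv2.imwrite("pics/m7.png",np.vstack([np.hstack([rs(w,160,180,240,180),rs(s,140,50,120,90)]),np.hstack([rs(d,200,220,160,120),rs(s,130,40,280,344)])]))
E
```

```text
0.7621673123418414
0.877150244714851 0.0 [0.2  0.11 0.02]
[0.07 0.15 0.13]
35.25 [-0.01  0.16  0.04]
```

View pics/m7.png

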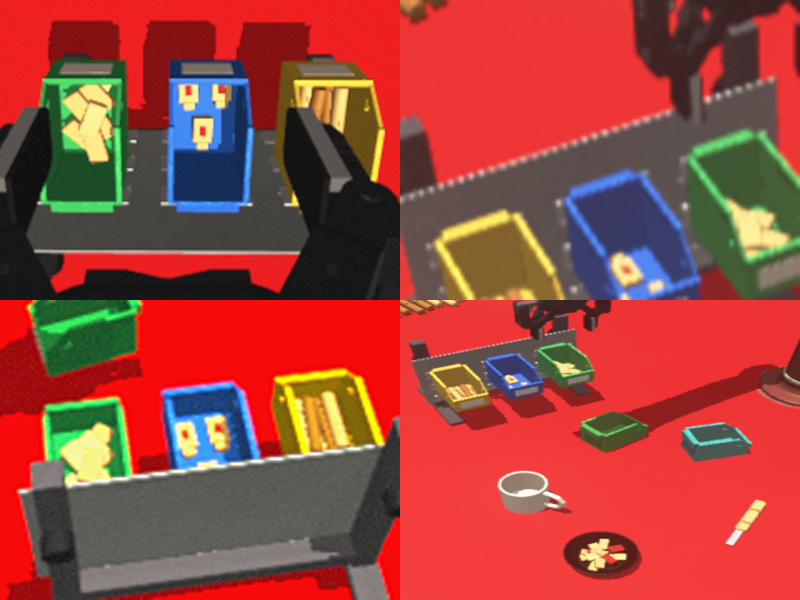

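The blue bin hangs in line and level with the green and yellow bins (wrist crop rims at rows ≈80 and ≈207 on all three). All 3 charms are in it, and everything else is undisturbed.

```bash
python3 -c "
from station import ticket
print(ticket.finish_job())"
```

```text
the job is handed in; nothing more can be done
None
```

The blue bin now hangs level on the middle top louvre, released only after the louvre took its weight, with all 3 charms inside and nothing else visibly disturbed; the job was handed in at about 35 s of the 54 s allowed.

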